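Load the filter stack of a microscope illuminator and hold its bayonet collar home

ROBOT

A 6-joint arm with a two-finger parallel gripper is mounted at the origin on the work surface. World frame = base frame: x ahead of the robot, y to its left, z up, the work surface at z = 0. Lengths are in m, angles in degrees, forces in N, time in s.
With the tool pointing down it reaches from about 0.3 to 0.95 m from the base axis. Payload 3.1 kg.
Tool frame: the origin (TCP) lies at the very end of the fingers, on their centre line; the grasp point (between the pads) lies 19 mm behind it; z points along the fingers, x is the direction in which the jaws open and shut, and the axes are right-handed (so a half turn about z gives the same grasp; the last joint's range is limited). The gripper opens to 85 mm and grips with 20 to 120 N. Pads are 22 mm wide; open, the fingers measure 114 mm over their backs; the gripper's body (76 mm by 85 mm) begins 54 mm behind the grasp point. The pads swing forward as they close: fully open they stand 13 mm farther back than shut.
Start: joints at [68.887, 17.653, 93.61, -0, 68.738, -3.994], TCP at [0.184, 0.597, 0.196] pointing down, gripper open.
Joint ranges: [-175.34, 175.34], [-45.06, 112.39], [2.9, 150.54], [-68.45, 248.45], [3.09, 151.38], [-168.51, 168.51]. Speed limits (degrees/s): [159.86, 159.86, 180, 180, 180, 180].

INTERFACE

Orientations are given as [roll, pitch, yaw] about the fixed x, y, z axes, in that order (R = Rz(yaw) Ry(pitch) Rx(roll)).
In Python, from station import get_obs, grab_frame, camera_info, finish_job gives the robot as it stands.
- The arm moves only by the tool step_arm, never from a script. Its argument "motion" is a list of rows, each a list of 5 numbers: the closure, from -1 (fully open) to 1 (shut), then the shift along the tool's x, y, z in m, then the turn about the tool's z in rad. A call has 1 to 20 rows; each row shifts and turns the commanded pose from where the row before left it, along the tool's axes as they then stand; what a row does not reach is not made up. A row lasts 1/10 s, in which the tool goes at most 50 mm and 8.59 degrees, less where a joint would pass 70% of its speed; a pose out of reach is approached as far as the arm can. A call is refused whole if a number of a shift passes 0.05 or a number of a turn 0.15, either way. A call with a gripper value outside its range is refused whole. The fingers move at their own pace and stop on an object; "squeeze" is the grip in N (left out, the last holds). Time passes only in rows, so rows that do not move let the fingers close. It gives the time, the measured TCP pose, the force and the opening at its end, in the units of the state.
- get_obs(): the state, without advancing time (a new reading comes with each control period).
- grab_frame(name): name is "scene" or "top"; returns (picture, depth): 420x560x3 uint8, red, green, blue; 420x560 float32, m along the optical axis (not along the pixel's ray), 0 where there is no reading.
- camera_info(name): a dict with "mtx" (3x3 intrinsics, pixels), "world_to_cam" (4x4, takes a point from world to camera coordinates). Camera axes: x right, y down, z forward; pixel columns grow to the right and rows downward; lengths in m; the calibration is good to about 2 mm. A picture is of the moment at which its call begins. camera_info takes no time and is no camera call.
- finish_job(): hands the job in, once; it reports no verdict.
The state is a dict: "time": time; "qpos": joint angles; "qvel": joint speeds; "effort": joint torques, N m; "ee_pos": TCP position; "ee_rot": TCP orientation; "contact_force": force on the tool from outside, world axes, zero at the start; "wrist_torque": the same for the moment, N m; "gripper_width": finger opening in m.
Only numpy, scipy, OpenCV 4.12 (cv2) and the standard library are available. Lean on these libraries where they do the work, as an engineer would, in place of code of your own. Each camera call takes 0.05 s, during which the arm holds its last target. There are 200 camera calls.

TASK

Load the microscope illuminator: lay the thick filter squarely on the sprung seat of the light port, then the thin filter squarely on top of it. Fit the knurled collar over the pile, turn it until its hidden keyway drops over the pin, push it fully home against the spring, flush on the shoulder, and keep hold of it there: nothing is let go, the program finishes while still holding the collar pushed home. Leave the jar, the dish and the stapler where they are.

Things in the scene. Friction and masses are not known exactly. Their poses are not given: they have to be found in the camera images.
- illuminator: Fixed round white base, 140 mm across, 50 mm high, on the work surface; place and yaw vary. Origin: centre of its underside, z up. On top a bare-metal shoulder 80 mm across, its face 60 mm above the origin. From its centre rises the light port, a steel stub 36 mm across, 16 mm high, its top edge chamfered 1.5 mm.
- shoulder (a point): Centre of the shoulder's face, on the stub's axis, 60 mm above the work surface; axes as the illuminator's.
- pin_tip (a point): Outer end of the one round steel pin, 5 mm thick, that sticks out of the stub's side along the illuminator's own +x axis. This point is 25.5 mm from the stub's axis, 6.5 mm above the shoulder; the pin spans 4 to 9 mm above the shoulder, the stub's top is 16 mm above it.
- seat_top (a point): Centre of the top of the sprung seat, a dark steel disc 32 mm across that stands out of the stub's top on its axis. At rest it is 22 mm above the shoulder (82 mm above the work surface); it moves down when pressed.
- seat (a joint): Travel of the sprung seat in m: 0 at rest, grows as it is pressed down, stop at 0.006. The spring takes 5 N to start and 9 N at 0.005; filters and unheld collar together (about 2 N) do not press it down. With both filters under it, the collar fully home presses it to about 0.005, and the spring lifts it again if let go.
- thick_filter: Thick filter: dark steel-framed glass disc, 36 mm across, 10 mm thick, 30 g, lying flat on the work surface left of the illuminator; it and the thin filter may swap places. Origin: centre of its underside, z up.
- thin_filter: Thin filter: dark steel-framed glass disc, 34 mm across, 6 mm thick, 20 g, lying flat on the work surface left of the illuminator. Origin: centre of its underside, z up.
- collar: Knurled bare-metal collar, right of the illuminator, standing right way up (lip on top): 62 mm outside diameter, 38 mm high, about 170 g. Origin: centre of its underside, z up. Inside: mouth 41 mm across for 3 mm, then a bore 40 mm across up to 33 mm above the underside, then an inward lip 5 mm thick with a 24 mm window, which will bear on the thin filter.
- collar_lug (a point): Lug on the collar's outside, 6 mm wide, sticking out 4 mm along the collar's own +x axis, 26 to 36 mm above its underside; point at its outer end, 35 mm from the axis, 31 mm up. The one keyway inside (11 mm wide, open below, 13 mm high) is hidden: seen from above it lies 0.35 to 0.95 rad counter-clockwise of the lug, differing each time.
- collar_top (a point): Centre of the collar's top, 38 mm above its underside. Off the keyway the rim rests on the pin, underside 9 mm above the shoulder. Set the lug over the pin and turn clockwise (from above) 0.35 to 0.95 rad: the keyway comes over the pin (play about 0.13 rad each way), the collar drops 4 mm onto the pile and is pushed 5 mm more, against the spring, onto the shoulder.
- specimen_jar: Bystander: closed glass jar with a black cap, 48 mm across, 60 mm high. Origin: centre of its underside.
- petri_dish: Bystander: open glass dish, 90 mm across, 15 mm high. Origin: centre of its underside.
- stapler: Bystander: black stapler, 150 mm long, 34 mm wide, 60 mm high, lying along its x axis. Origin: centre of its underside.

How it is judged (in metres and radians):
On the way, in this order (a step that is already met when the one before it is completed fails the run):
1. the thick filter lies squarely on the seat and is let go (horizontal distance between thick_filter and seat_top below 0.004 m and z of thick_filter in the frame of seat_top between -0.002 and 0.002 m and angle between thick_filter's own z axis and vertical below 0.1 rad and contact force between the fingers and thick_filter below 0.1 N), for 0.2 s.
2. the thin filter lies squarely on the thick one and is let go (horizontal distance between each of thick_filter, thin_filter and seat_top below 0.004 m and z of thick_filter in the frame of seat_top between -0.002 and 0.002 m and angle between each of thick_filter, thin_filter's own z axis and vertical below 0.1 rad and z of thin_filter in the frame of seat_top between 0.008 and 0.012 m and contact force between the fingers and thin_filter below 0.1 N), for 0.2 s.
At the end, for the whole second after the job is handed in: Robot still holds the collar (over 2 N), at rest, underside within 2 mm of the shoulder, 3 mm of centre, upright within 0.08 rad; seat pressed at least 3 mm; thick filter on the seat, thin on it, each within 4.5 mm of centre, 2 mm of height, flat within 0.1 rad (horizontal distance between collar and shoulder below 0.003 m and z of collar in the frame of shoulder below 0.002 m and angle between collar's own z axis and vertical below 0.08 rad and value of joint seat above 0.003 m and linear speed of collar below 0.02 m/s and horizontal distance between each of thick_filter, thin_filter and seat_top below 0.0045 m and z of thick_filter in the frame of seat_top between -0.002 and 0.002 m and angle between each of thick_filter, thin_filter's own z axis and vertical below 0.1 rad and z of thin_filter in the frame of seat_top between 0.008 and 0.012 m and contact force between any of the fingers, the arm and collar above 2 N); the arm keeps its last pose, push and grip.
It fails at once if the jar is pushed away or tipped (distance of specimen_jar from where it was at the start of the episode above 0.03 m or angle between specimen_jar's own z axis and vertical above 0.5 rad).
It fails at once if the dish is pushed away or tipped (distance of petri_dish from where it was at the start of the episode above 0.03 m or angle between petri_dish's own z axis and vertical above 0.5 rad).
It fails at once if the stapler is pushed away or tipped (distance of stapler from where it was at the start of the episode above 0.03 m or angle between stapler's own z axis and vertical above 0.5 rad).
It also fails if it takes over 59 s, if anything falls off the work surface, if the arm or the gripper's body presses on something with over 40 N, if the wrist force passes 120 N, or if a joint passes its speed limit or range.

## Working session

There is one attempt and no reset: what is moved stays moved. The work goes in short steps, Python scripts to look and compute and a tool call to move; the robot and the scene stay as the last step left them, time stands still between calls to the robot, and variables do not carry over. Pictures are saved under pics/ and viewed, about 8 in all and at most 12, crops included, and the job is handed in when it is done.

Besides the shell and the picture viewer there is one more tool, called after "Call:" as a command line: name --pt "numbers of a row" for each row, then --argument value for the rest. step_arm: Moves the arm, as the interface text tells. Its arguments: {"type":"object","properties":{"motion":{"type":"array"},"squeeze":{"type":"number"}},"required":["motion"]}

```bash
mkdir -p pics; python3 - <<'E'
from station import *
import cv2,numpy as np
for n in("top","scene"):
    p,d=grab_frame(n); np.savez(f"{n}0.npz",p=p,d=d); cv2.imwrite(f"pics/{n}0.png",p[:,:,::-1])
    c=camera_info(n); print(n,np.array(c["mtx"]).round(1).tolist(),np.array(c["world_to_cam"]).round(4).tolist())
print(get_obs())
E
```

```text
top [[424.4, 0.0, 281.9], [0.0, 424.4, 208.7], [0.0, 0.0, 1.0]] [[0.1076, -0.9942, 0.0056, -0.0762], [-0.9741, -0.1066, -0.1996, 0.6173], [0.1991, 0.0161, -0.9799, 0.844], [0.0, 0.0, 0.0, 1.0]]
scene [[465.8, 0.0, 277.3], [0.0, 465.8, 200.6], [0.0, 0.0, 1.0]] [[0.8224, 0.569, 0.0039, -0.4865], [0.4093, -0.5868, -0.6987, -0.1991], [-0.3952, 0.5762, -0.7154, 1.5355], [0.0, 0.0, 0.0, 1.0]]
{'time': 0.1, 'qpos': array([ 6.88869091e+01,  1.77003747e+01,  9.36816574e+01, -1.29465384e-06,
        6.87372934e+01, -3.99299606e+00]), 'qvel': array([ 0.03237488, -0.08398158, -0.23607232, -0.04564003,  0.07428484,
       -0.07580019]), 'effort': array([-1.26115719e-03, -4.16404617e+01, -2.77643770e+01, -8.09324865e-05,
        4.00515404e-03,  1.87803607e-06]), 'ee_pos': array([0.18371157, 0.59653885, 0.19465739]), 'ee_rot': array([-1.79991692e+02,  1.19035877e-01,  7.28799142e+01]), 'contact_force': array([-0.12148513, -0.69724254,  0.4678289 ]), 'wrist_torque': array([-0.03645417,  0.03758554,  0.01699545]), 'gripper_width': 0.08578659534812859}
```

View pics/top0.png

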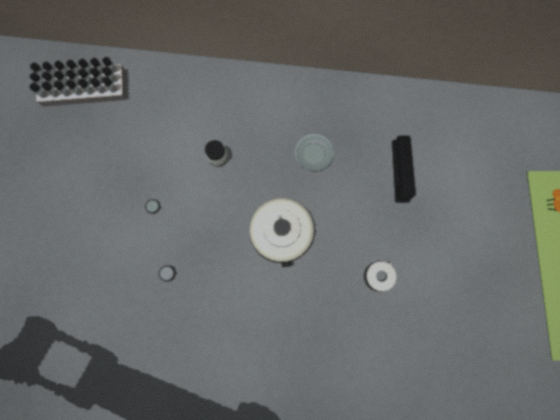

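View pics/scene0.png

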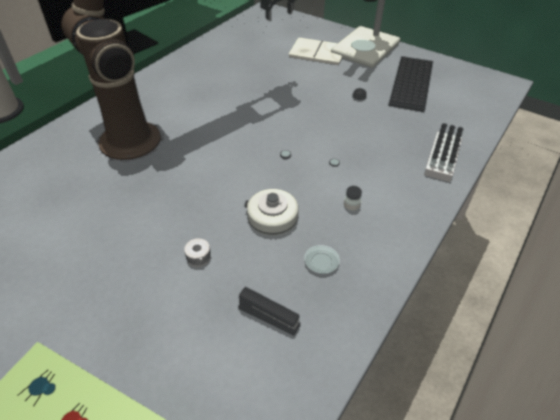

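The top view shows the filters at about (152,206) and (167,273), the illuminator at (282,229), the collar at (381,276), the jar at (217,153), the dish at (314,153) and the stapler at (403,169). The scene view shows the same layout. Next I'll zoom in and measure.

```bash
cat >h.py <<'E'
import numpy as np,cv2
from station import *
def cam(n):
    c=camera_info(n);return np.array(c["mtx"]),np.array(c["world_to_cam"])
def proj(n,P):
    K,T=cam(n);q=K@(T[:3,:3]@np.array(P,float)+T[:3,3]);return q[:2]/q[2]
def ray(n,u,v,z):
    K,T=cam(n);R=T[:3,:3];o=-R.T@T[:3,3];d=R.T@np.linalg.solve(K,[u,v,1.]);return o+d*(z-o[2])/d[2]
def shot(n,name):
    p,d=grab_frame(n);np.savez(name+".npz",p=p,d=d);return p,d
def crop(p,u,v,h,s):
    u,v=int(u),int(v);return cv2.resize(p[v-h:v+h,u-h:u+h,::-1],None,fx=s,fy=s,interpolation=cv2.INTER_CUBIC)
def save(name,rows): cv2.imwrite("pics/"+name+".png",np.vstack([np.hstack(r) for r in rows]))
E
python3 - <<'E'
from h import *
t=np.load("top0.npz")["p"];s=np.load("scene0.npz")["p"]
save("c1",[[crop(t,282,230,38,3.5)[:264,:264],crop(t,381,276,22,6),crop(t,160,240,44,3)],[crop(s,272,208,38,3.5)[:264,:264],crop(s,197,250,22,6),crop(s,310,158,44,3)]])
def show(name,n,img,pix,z):
    for u,v in pix: print(name,n,ray(n,u,v,z).round(4))
show("f1","top",0,[(152,206)],.01);show("f2","top",0,[(167,273)],.01)
show("jar","top",0,[(215,151)],.06);show("dish","top",0,[(314,153)],.01);show("collar","top",0,[(381,275.5)],.038);show("ill","top",0,[(282,228)],.06)
for (u,v) in [(152,206),(167,273),(381,276),(282,227)]:
    g=cv2.cvtColor(t,cv2.COLOR_RGB2GRAY)[v-11:v+12:1,u-11:u+12]
    print(g[11],g[:,11],sep="\n")
E
```

```text
f1 top [0.6069 0.2845 0.01  ]
f2 top [0.4623 0.2267 0.01  ]
jar top [0.7353 0.1514 0.06  ]
dish top [ 0.7722 -0.0681  0.01  ]
collar top [ 0.5056 -0.234   0.038 ]
ill top [ 0.5809 -0.0137  0.06  ]
[113 115 112 102  93 102 115 132 132 133 131 129 134 134 134 128 109  79
  69  80 104 109 115]
[120 115 116 108  94 100 119 131 131 134 132 129 131 133 131 125 104  84
  79 103 114 112 119]
[111 109  99  96 115 134 138 139 137 139 134 139 140 139 138 131 112  81
  61  64  80  96 111]
[117 110 106  91  95 118 136 140 137 140 138 139 139 139 137 135 130 110
  87  85 101 114 114]
[186 185 186 186 184 171 152 127 121 116 117 116 119 123 111  99 109 149
 176 188 188 185 185]
[187 186 185 188 180 159 133 120 116 117 116 116 117 114 103  99 123 161
 180 187 187 186 189]
[186 178 146 108  81  74  73  72  68  72  76  77  69  70  71  71  72  72
  88 120 159 178 185]
[178 158 133 101  77  75  72  73  70  72  73  77  75  70  72  70  72  77
  93 118 159 182 190]
```

View pics/c1.png

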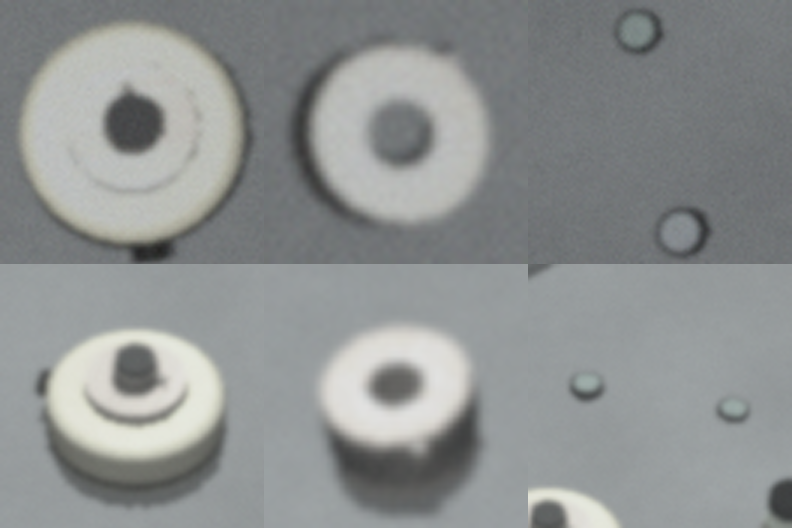

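Pin: in the top crop it is at (128,88), which is towards world +x. The lug shows at (448,50) in the collar crop. The filter nearer y=0.23 looks bigger and taller, so I take it as the thick one.

```bash
python3 - <<'E'
from h import *
C={"f1":(.607,.2845),"f2":(.4623,.2267),"col":(.5056,-.234),"ill":(.581,-.0137)}
for n in("top","scene"):
    f=np.load(n+"0.npz");p,d=f["p"],f["d"];K,T=cam(n);R,t=T[:3,:3],T[:3,3]
    v,u=np.mgrid[:420,:560];X=np.stack([(u-K[0,2])/K[0,0]*d,(v-K[1,2])/K[1,1]*d,d],-1)
    W=(X-t)@R
    def st(nm,c,r,lo,hi):
        m=(np.hypot(W[...,0]-c[0],W[...,1]-c[1])<r)&(W[...,2]>lo)&(W[...,2]<hi)&(d>0);P=W[m]
        if len(P)<5: print(n,nm,len(P));return
        (cx,cy),rr=cv2.minEnclosingCircle(P[:,:2].astype(np.float32))
        print(n,nm,len(P),"mean",P.mean(0).round(4),"mid",((P.max(0)+P.min(0))/2).round(4),"ext",np.ptp(P,0).round(4),"enc",round(cx,4),round(cy,4),round(rr,4),"zq",np.percentile(P[:,2],[10,50,90]).round(4))
    st("f1",C["f1"],.03,.0035,.02);st("f2",C["f2"],.03,.005,.02)
    st("col",C["col"],.05,.034,.045)
    st("base",C["ill"],.1,.045,.055);st("shoulder",C["ill"],.1,.056,.0635);st("seat",C["ill"],.04,.079,.09);st("stub",C["ill"],.04,.072,.09)
    # bright glass disc
    g=cv2.resize(cv2.cvtColor(p,cv2.COLOR_RGB2GRAY),None,fx=8,fy=8,interpolation=cv2.INTER_CUBIC)
    for k,z,th in(("f1",.0,0),("f2",0,0),("ill",.076,1)):
        for zz in ((.006,.01) if k!="ill" else (.076,)):
            q=proj(n,(*C[k],zz));a=(q*8+3.5).astype(int);h=200
            w=g[a[1]-h:a[1]+h,a[0]-h:a[0]+h]
            if k=="ill": m=(w<125)
            else:
                m=w>(112 if n=="top" else 150)
            nn,lab,s,cc=cv2.connectedComponentsWithStats(m.astype(np.uint8));i=lab[h,h]
            c=(a-h+cc[i]-3.5)/8; print(n,k,zz,"gray blob",i,(s[i]/8).round(1),ray(n,*c,zz).round(4), w[h,h])
E
```

```text
top f1 166 mean [0.6081 0.2855 0.0059] mid [0.6103 0.2825 0.0069] ext [0.0371 0.0413 0.0068] enc 0.6114 0.2804 0.0238 zq [0.0039 0.0059 0.0081]
top f2 216 mean [0.4626 0.2289 0.0098] mid [0.463  0.2292 0.0097] ext [0.0336 0.0352 0.0092] enc 0.4624 0.2294 0.018 zq [0.0077 0.0099 0.012 ]
top col 588 mean [ 0.5054 -0.2332  0.0376] mid [ 0.5056 -0.2331  0.0382] ext [0.0619 0.0623 0.0084] enc 0.5064 -0.2326 0.0325 zq [0.0357 0.0376 0.0395]
top base 1949 mean [ 0.5791 -0.0113  0.0493] mid [ 0.5821 -0.0111  0.0499] ext [0.1361 0.1355 0.0099] enc 0.5817 -0.0109 0.0691 zq [0.0468 0.0494 0.0516]
top shoulder 823 mean [ 0.5812 -0.0115  0.0598] mid [ 0.5824 -0.0113  0.0598] ext [0.0794 0.0779 0.0074] enc 0.5822 -0.0109 0.0402 zq [0.0579 0.0597 0.0618]
top seat 180 mean [ 0.5817 -0.0113  0.0821] mid [ 0.5817 -0.0113  0.0826] ext [0.0305 0.03   0.007 ] enc 0.5819 -0.011 0.016 zq [0.0802 0.0821 0.0839]
top stub 225 mean [ 0.5809 -0.0113  0.0807] mid [ 0.5826 -0.0113  0.0793] ext [0.0344 0.0341 0.0136] enc 0.5822 -0.0111 0.0179 zq [0.0752 0.0816 0.0837]
top f1 0.006 gray blob 20 [ 19.1  19.5  10.4  
[... 1177 characters left out ...]
] mid [ 0.5835 -0.0128  0.0833] ext [0.0311 0.0334 0.0085] enc 0.5835 -0.013 0.0174 zq [0.0807 0.0829 0.0854]
scene stub 124 mean [ 0.5857 -0.0152  0.0807] mid [ 0.5843 -0.0131  0.0798] ext [0.0333 0.0339 0.0155] enc 0.5847 -0.0133 0.0185 zq [0.0742 0.0818 0.085 ]
scene f1 0.006 gray blob 3 [ 22.8  22.    6.8   4.8 190.2] [0.6082 0.2889 0.006 ] 163
scene f1 0.01 gray blob 3 [ 22.6  23.    6.8   4.8 190.2] [0.6102 0.2847 0.01  ] 163
scene f2 0.006 gray blob 2 [ 22.5  21.1   6.9   4.8 213.4] [0.4596 0.2347 0.006 ] 163
scene f2 0.01 gray blob 2 [ 22.5  22.    6.9   4.8 213.4] [0.4623 0.2307 0.01  ] 168
scene ill 0.076 gray blob 1 [  20.2   20.    12.1   13.4 1035.6] [ 0.5871 -0.0179  0.076 ] 98
```

```bash
python3 - <<'E'
from h import *
a=lambda p,c:np.degrees(np.arctan2(p[1]-c[1],p[0]-c[0])).round(1)
for z in(.066,.069): p=ray("top",280.6,217.1,z);print("pin",p.round(4),a(p,(.582,-.0112)))
p=ray("top",389.7,262.3,.036);print("lug top",p,a(p,(.5055,-.2332)))
p=ray("scene",201,259,.033);print("lug sc",p,a(p,(.507,-.2345)))
p=ray("scene",234+160/3.5,170+(380-264)/3.5,.066);print("pin sc",p,a(p,(.5838,-.0132)))
E
```

```text
pin [ 0.6029 -0.0083  0.066 ] 8.0
pin [ 0.6023 -0.0083  0.069 ] 8.1
lug top [ 0.53572606 -0.25135348  0.036     ] -31.0
lug sc [ 0.53547958 -0.25187644  0.033     ] -31.4
pin sc [ 0.60442229 -0.0078296   0.066     ] 14.6
```

Call:
step_arm --pt "-0.13 0 0 0 -0.15" --pt "-0.13 0 0 0 -0.15" --pt "-0.13 -0.0307 0.0233 0.012 0" --pt "-0.13 -0.0307 0.0233 0.012 0" --pt "-0.13 -0.0307 0.0233 0.012 0" --pt "-0.13 -0.0307 0.0233 0.012 0" --pt "-0.13 -0.0307 0.0233 0.012 0" --pt "-0.13 -0.0307 0.0233 0.012 0" --pt "-0.13 -0.0307 0.0233 0.012 0" --pt "-0.13 -0.0307 0.0233 0.012 0" --pt "-0.13 -0.0307 0.0233 0.012 0" --pt "-0.13 -0.0307 0.0233 0.012 0" --pt "-0.13 -0.0307 0.0233 0.012 0" --pt "-0.13 -0.0307 0.0233 0.012 0" --pt "-0.13 0 0 0 0" --squeeze 25

```text
time: 1.6
ee_pos: [0.465, 0.2255, 0.0501]
ee_rot: [-179.9, 0.1, 89.8]
contact_force: [-0.3, -0.2, 0.1]
gripper_width: 0.0484
```

Call:
step_arm --pt "-0.13 0.0025 -0.002 0.015 0" --pt "-0.13 0 0 0.015 0" --pt "-0.13 0 0 0.01 0" --pt "-0.13 0 0 0 0"

```text
time: 2.0
ee_pos: [0.46, 0.2315, 0.0102]
ee_rot: [-179.8, 0.1, 90.1]
contact_force: [0.3, -0.5, -0.5]
gripper_width: 0.0482
```

Call:
step_arm --pt "-0.13 0 0 0.004 0" --pt "-0.13 0 0 0 0"

```text
time: 2.2
ee_pos: [0.4621, 0.2321, 0.0079]
ee_rot: [180.0, -0.0, 90.1]
contact_force: [1.1, 0.3, -0.6]
gripper_width: 0.0484
```

Call:
step_arm --pt "-0.13 0 0 0.003 0" --pt "-0.13 0 0 0 0"

```text
time: 2.4
ee_pos: [0.4621, 0.2319, 0.0049]
ee_rot: [180.0, -0.0, 90.1]
contact_force: [-0.2, -0.4, -0.3]
gripper_width: 0.0483
```

Call:
step_arm --pt "-0.13 -0.003 0 0.003 0" --pt "-0.13 0 0 0 0"

```text
time: 2.6
ee_pos: [0.4617, 0.2283, 0.0015]
ee_rot: [-180.0, 0.0, 90.1]
contact_force: [0.3, -0.2, -0.7]
gripper_width: 0.0486
```

Call:
step_arm --pt "-0.13 0 0 0.003 0" --pt "-0.13 0 0 0 0"

```text
time: 2.8
ee_pos: [0.4618, 0.2285, -0.0016]
ee_rot: [-180.0, 0.0, 90.1]
contact_force: [-0.5, -0.1, -0.1]
gripper_width: 0.0481
```

Call:
step_arm --pt "0.4 0 0 0 0" --pt "0.4 0 0 0 0" --pt "0.4 0 0 0 0" --pt "0.4 0 0 0 0" --squeeze 20

```text
time: 3.2
ee_pos: [0.4621, 0.2288, -0.0012]
ee_rot: [180.0, -0.0, 90.1]
contact_force: [0.2, 0.3, -0.8]
gripper_width: 0.0255
```

Call:
step_arm --pt "-0.13 0 0 0 0" --pt "-0.13 0 0 0 0" --pt "-0.13 0 0 0 0.1428" --pt "-0.13 0 0 0 0.1428" --pt "-0.13 0 0 0 0.1428" --pt "-0.13 0 0 0 0.1428" --pt "-0.13 0 0 0 0.1428" --pt "-0.13 0 0 0 0.1428" --pt "-0.13 0 0 0 0.1428" --pt "-0.13 0 0 0 0.1428" --pt "-0.13 0 0 0 0.1428" --pt "-0.13 0 0 0 0.1428" --pt "-0.13 0 0 0 0.1428" --pt "-0.13 0 0 0 0" --pt "-0.13 0 0 0 0"

```text
time: 4.7
ee_pos: [0.4621, 0.2287, -0.0012]
ee_rot: [180.0, -0.0, 0.2]
contact_force: [-0.7, 0.1, -0.3]
gripper_width: 0.0483
```

Call:
step_arm --pt "0.4 0 0 0 0" --pt "0.4 0 0 0 0" --pt "0.4 0 0 0 0" --pt "0.4 0 0 0 0"

```text
time: 5.1
ee_pos: [0.462, 0.2287, -0.0012]
ee_rot: [180.0, 0.0, 0.1]
contact_force: [-0.2, 1.0, 1.0]
gripper_width: 0.0258
```

```bash
python3 - <<'E'
from h import *
t,_=shot("top","t1");s,_=shot("scene","s1")
q=proj("top",(.463,.228,.02));r=proj("scene",(.463,.228,.02));print(q,r,get_obs()["ee_pos"])
save("c2",[[crop(t,*q,40,5),crop(s,*r,40,5)]])
E
```

```text
[165.25295037 272.36097409] [284.95847611 150.7352695 ] [ 0.46203952  0.22872237 -0.00123943]
```

View pics/c2.png

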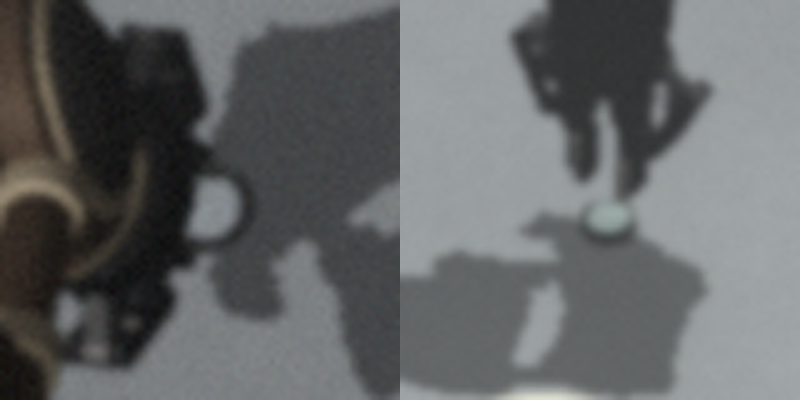

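```bash
python3 - <<'E'
from h import *
for n,c,nm in(("scene",(285,150),"s1"),("top",(165,272),"t1")):
    d=np.load(nm+".npz")["d"];K,T=cam(n);R,t=T[:3,:3],T[:3,3]
    v,u=np.mgrid[:420,:560];X=np.stack([(u-K[0,2])/K[0,0]*d,(v-K[1,2])/K[1,1]*d,d],-1);W=(X-t)@R
    near=(np.hypot(W[...,0]-.463,W[...,1]-.228)<.07)&(d>0)
    for lo,hi in((.006,.0135),(.0135,.02),(.02,.03),(.03,.04),(.04,.06)):
        P=W[near&(W[...,2]>lo)&(W[...,2]<hi)]
        if len(P): print(n,lo,len(P),P.mean(0).round(4),P.min(0).round(4),P.max(0).round(4))
E
```

```text
scene 0.006 73 [0.4636 0.2261 0.0099] [0.3972 0.181  0.006 ] [0.4953 0.2521 0.0134]
scene 0.0135 7 [0.4656 0.2164 0.0147] [0.452  0.2083 0.0137] [0.4768 0.2228 0.0157]
scene 0.03 7 [0.4623 0.2246 0.0376] [0.4451 0.2206 0.0359] [0.4827 0.234  0.0398]
scene 0.04 63 [0.4639 0.2246 0.0503] [0.4341 0.2152 0.0403] [0.4899 0.2376 0.0591]
top 0.006 132 [0.462  0.2239 0.0098] [0.4452 0.2119 0.0063] [0.4779 0.2359 0.0134]
top 0.0135 4 [0.4626 0.2224 0.0139] [0.4489 0.2127 0.0136] [0.4757 0.2279 0.0142]
top 0.03 2 [0.4753 0.2217 0.0371] [0.474  0.2194 0.0356] [0.4765 0.224  0.0385]
top 0.04 28 [0.4607 0.22   0.0497] [0.4356 0.2181 0.0401] [0.4859 0.2233 0.0596]
```

The depth shows the fingertips at z≈36 mm while the reported TCP z is −1 mm. I'll open the jaws, descend in guarded steps and watch the force.

Call:
step_arm --pt "-0.13 0 0 0 0" --pt "-0.13 0 0 0 0" --pt "-0.13 0 0 0.01 0" --pt "-0.13 0 0 0.01 0" --pt "-0.13 0 0 0 0"

```text
time: 5.7
ee_pos: [0.4601, 0.2279, -0.0233]
ee_rot: [179.9, 0.2, 0.1]
contact_force: [-0.3, -0.4, 0.9]
gripper_width: 0.0483
```

Call:
step_arm --pt "-0.13 0 0 0.004 0" --pt "-0.13 0 0 0.002 0" --pt "-0.13 0 0 0 0"

```text
time: 6.0
ee_pos: [0.4619, 0.2286, -0.0276]
ee_rot: [180.0, 0.0, 0.1]
contact_force: [0.5, -0.9, 0.7]
gripper_width: 0.0484
```

```bash
cat >tip.py <<'E'
from h import *
import sys
x,y=map(float,sys.argv[1:3])
for n in("scene","top"):
    p,d=grab_frame(n);K,T=cam(n);R,t=T[:3,:3],T[:3,3]
    v,u=np.mgrid[:420,:560];X=np.stack([(u-K[0,2])/K[0,0]*d,(v-K[1,2])/K[1,1]*d,d],-1);W=(X-t)@R
    dark=p.max(-1)<75
    near=(np.hypot(W[...,0]-x,W[...,1]-y)<.06)&(d>0)&dark
    z=W[near][:,2];z=np.sort(z[z>.004]);print(n,z[:12].round(4))
E
python3 tip.py .462 .2286
```

```text
scene [0.0049 0.0057 0.0058 0.0079 0.0186 0.0197 0.0225 0.0228 0.0239 0.0244
 0.0259 0.0259]
top [0.004  0.0041 0.0041 0.0041 0.0044 0.0044 0.0045 0.0048 0.0048 0.0048
 0.005  0.0051]
```

Call:
step_arm --pt "-0.13 0 0 0.002 0" --pt "-0.13 0 0 0 0"

```text
time: 6.3
ee_pos: [0.4621, 0.2287, -0.0292]
ee_rot: [-180.0, -0.0, 0.1]
contact_force: [-0.5, -0.2, 0.3]
gripper_width: 0.0482
```

Call:
step_arm --pt "-0.13 0 0 0.003 0" --pt "-0.13 0 0 0.002 0" --pt "-0.13 0 0 0 0"

```text
time: 6.6
ee_pos: [0.4617, 0.2286, -0.0346]
ee_rot: [180.0, 0.0, 0.1]
contact_force: [-0.0, 0.1, 0.4]
gripper_width: 0.0483
```

Call:
step_arm --pt "-0.13 0 0 0.002 0" --pt "-0.13 0 0 0 0"

```text
time: 6.8
ee_pos: [0.4618, 0.2286, -0.0365]
ee_rot: [180.0, 0.0, 0.1]
contact_force: [0.0, 0.4, 0.3]
gripper_width: 0.0482
```

Call:
step_arm --pt "-0.13 0 0 0.0015 0" --pt "-0.13 0 0 0 0"

```text
time: 7.0
ee_pos: [0.4619, 0.2287, -0.0379]
ee_rot: [180.0, 0.0, 0.1]
contact_force: [0.0, -0.3, -0.1]
gripper_width: 0.0479
```

Call:
step_arm --pt "0.4 0 0 0 0" --pt "0.4 0 0 0 0" --pt "0.4 0 0 0 0"

```text
time: 7.3
ee_pos: [0.4632, 0.2292, -0.0362]
ee_rot: [-180.0, -0.1, 0.1]
contact_force: [-1.4, -0.4, 7.7]
gripper_width: 0.0337
```

Call:
step_arm --pt "0.4 0 0 -0.002 0" --pt "0.4 0 0 0 0" --pt "0.4 0 0 0 0"

```text
time: 7.6
ee_pos: [0.4618, 0.2286, -0.0359]
ee_rot: [180.0, 0.0, 0.1]
contact_force: [0.0, -0.7, 0.3]
gripper_width: 0.0341
```

```bash
python3 - <<'E'
from h import *
t,_=shot("top","t2");s,_=shot("scene","s2")
q=proj("top",(.463,.220,.02));r=proj("scene",(.463,.228,.02));print(get_obs()["ee_pos"],get_obs()["contact_force"],get_obs()["gripper_width"])
save("c3",[[crop(t,*q,25,8),crop(s,*r,25,8)]])
E
```

```text
[ 0.46168178  0.22859742 -0.03604234] [0.156971   0.30990057 0.24746241] 0.03403182343764582
```

View pics/c3.png

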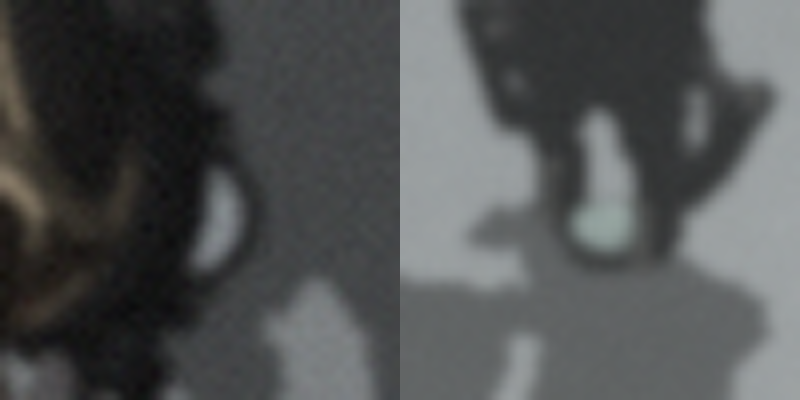

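The filter is now between the fingers. In the scene crop the glass sits between the pads at about (605,225). Next I'll centre it along the other axis.

Call:
step_arm --pt "-0.1 0 0 0 0" --pt "-0.1 0 0 0 0" --pt "-0.1 0 0 0 -0.1428" --pt "-0.1 0 0 0 -0.1428" --pt "-0.1 0 0 0 -0.1428" --pt "-0.1 0 0 0 -0.1428" --pt "-0.1 0 0 0 -0.1428" --pt "-0.1 0 0 0 -0.1428" --pt "-0.1 0 0 0 -0.1428" --pt "-0.1 0 0 0 -0.1428" --pt "-0.1 0 0 0 -0.1428" --pt "-0.1 0 0 0 -0.1428" --pt "-0.1 0 0 0 -0.1428" --pt "-0.1 0 0 0 0" --pt "0.4 0 0 0 0" --pt "0.4 0 0 0 0" --pt "0.4 0 0 0 0" --squeeze 30

```text
time: 9.4
ee_pos: [0.4622, 0.2288, -0.0355]
ee_rot: [180.0, -0.0, 90.0]
contact_force: [0.3, -0.5, 1.8]
gripper_width: 0.0331
```

Call:
step_arm --pt "0.4 0 0 -0.032 0" --pt "0.4 0 0 -0.032 0" --pt "0.4 0 0 -0.036 0" --pt "0.4 -0.03 0.0151 0 0" --pt "0.4 -0.03 0.0151 0 0" --pt "0.4 -0.03 0.0151 0 0" --pt "0.4 -0.03 0.0151 0 0" --pt "0.4 -0.03 0.0151 0 0" --pt "0.4 -0.03 0.0151 0 0" --pt "0.4 -0.03 0.0151 0 0" --pt "0.4 -0.0307 0.0148 0 0" --pt "0.4 0 0 0 0" --pt "0.4 0 0 0 0" --pt "0.4 0 0 0 0"

```text
time: 10.8
ee_pos: [0.5818, -0.0111, 0.0637]
ee_rot: [-179.9, -0.0, 90.1]
contact_force: [-0.0, 0.2, 0.1]
gripper_width: 0.0338
```

```bash
python3 - <<'E'
from h import *
t,_=shot("top","t3");s,_=shot("scene","s3")
q=proj("top",(.5825,-.012,.09));r=proj("scene",(.5825,-.012,.09));print(get_obs()["ee_pos"],get_obs()["contact_force"],get_obs()["gripper_width"])
save("c4",[[crop(t,*q,40,5),crop(s,*r,40,5)]])
E
```

```text
[ 0.58194304 -0.01069283  0.0639386 ] [-0.15065724  0.70597698  0.60312216] 0.03333565392915604
```

View pics/c4.png

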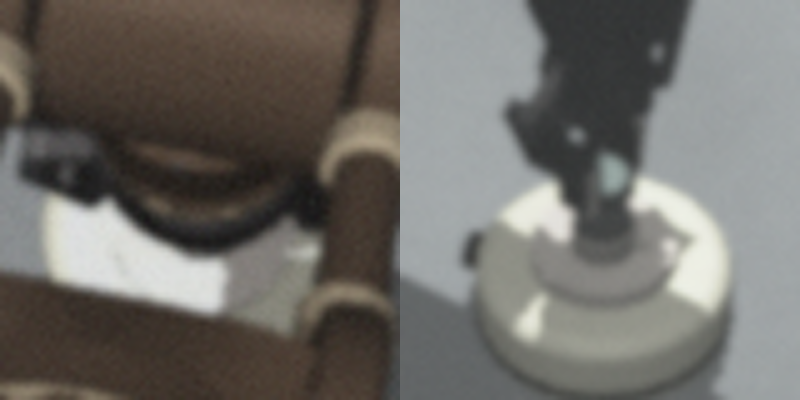

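The filter is held above the stub, with the glass at about (612,172) in the scene crop. Lowering it now.

Call:
step_arm --pt "0.4 -0.001 0.0005 0.008 0" --pt "0.4 0 0 0.007 0" --pt "0.4 0 0 0 0" --pt "0.4 0 0 0 0"

```text
time: 11.3
ee_pos: [0.5827, -0.0125, 0.0486]
ee_rot: [-179.9, -0.0, 90.1]
contact_force: [0.5, 0.2, 0.2]
gripper_width: 0.0332
```

Call:
step_arm --pt "0.4 0 0 0.0015 0" --pt "0.4 0 0 0 0" --pt "0.4 0 0 0 0"

```text
time: 11.6
ee_pos: [0.5835, -0.0129, 0.0479]
ee_rot: [180.0, 0.0, 90.1]
contact_force: [0.2, 0.3, -0.8]
gripper_width: 0.0333
```

Call:
step_arm --pt "0.4 0.0007 -0.0007 0.001 0" --pt "0.4 0 0 0 0" --pt "0.4 0 0 0 0"

```text
time: 11.9
ee_pos: [0.5826, -0.0121, 0.0468]
ee_rot: [-180.0, -0.0, 90.1]
contact_force: [-0.3, -0.7, 0.1]
gripper_width: 0.0334
```

Call:
step_arm --pt "0.4 0 0 0.001 0" --pt "0.4 0 0 0 0" --pt "0.4 0 0 0 0"

```text
time: 12.2
ee_pos: [0.5828, -0.0121, 0.0464]
ee_rot: [180.0, 0.0, 90.1]
contact_force: [-2.2, 0.8, 5.1]
gripper_width: 0.0333
```

Call:
step_arm --pt "-0.1 0 0 0 0" --pt "-0.1 0 0 0 0" --pt "-0.1 0 0 0 0" --pt "-0.1 0 0 -0.02 0" --pt "-0.1 0 0 -0.025 0" --pt "-0.1 0.0372 0.0032 0 0" --pt "-0.1 0.0372 0.0032 0 0" --pt "-0.1 0.0372 0.0032 0 0" --pt "-0.1 0.0372 0.0032 0 0" --pt "-0.1 0.0372 0.0032 0 0" --pt "-0.1 0.0372 0.0032 0 0" --pt "-0.1 0.0372 0.0032 0 0" --pt "-0.1 0.0372 0.0032 0 0" --pt "-0.1 0 0 0.03 0" --pt "-0.1 0 0 0.03 0" --pt "-0.1 0 0 0.02 0" --pt "-0.1 0 0 0 0" --pt "-0.1 0 0 0 0"

```text
time: 14.0
ee_pos: [0.6076, 0.2854, 0.0103]
ee_rot: [-179.9, 0.0, 90.1]
contact_force: [1.4, -0.3, 0.1]
gripper_width: 0.0468
```

```bash
cat >ill.py <<'E'
from h import *
import sys
tag=sys.argv[1]
for n in("top","scene"):
    p,d=shot(n,n[0]+tag);K,T=cam(n);R,t=T[:3,:3],T[:3,3]
    v,u=np.mgrid[:420,:560];X=np.stack([(u-K[0,2])/K[0,0]*d,(v-K[1,2])/K[1,1]*d,d],-1);W=(X-t)@R
    for nm,x,y,r,lo,hi in(("base",.582,-.012,.1,.045,.055),("shoulder",.582,-.012,.1,.056,.0635),("pile",.582,-.012,.04,.0875,.108),("f1",.608,.285,.03,.0035,.02)):
        P=W[(np.hypot(W[...,0]-x,W[...,1]-y)<r)&(W[...,2]>lo)&(W[...,2]<hi)&(d>0)]
        if len(P)<5: print(n,nm,len(P));continue
        (cx,cy),rr=cv2.minEnclosingCircle(P[:,:2].astype(np.float32))
        print(n,nm,len(P),"mean",P.mean(0).round(4),"mid",((P.max(0)+P.min(0))/2).round(4),"ext",np.ptp(P,0).round(4),"enc",round(cx,4),round(cy,4),round(rr,4))
q=proj("top",(.582,-.012,.09));r=proj("scene",(.5825,-.012,.09))
save(tag,[[crop(np.load("t"+tag+".npz")["p"],*q,25,8),crop(np.load("s"+tag+".npz")["p"],*r,25,8)]])
print(get_obs()["ee_pos"])
E
python3 ill.py 4
```

```text
top base 1958 mean [ 0.5796 -0.0117  0.0491] mid [ 0.5818 -0.011   0.05  ] ext [0.1365 0.136  0.01  ] enc 0.5815 -0.0115 0.069
top shoulder 818 mean [ 0.5807 -0.0114  0.0598] mid [ 0.5823 -0.0112  0.0597] ext [0.0802 0.0781 0.0074] enc 0.5822 -0.0119 0.0404
top pile 235 mean [ 0.5809 -0.0113  0.0919] mid [ 0.5812 -0.0113  0.0918] ext [0.0359 0.0339 0.0073] enc 0.5812 -0.0106 0.0181
top f1 76 mean [0.6008 0.2885 0.0062] mid [0.5982 0.2926 0.0065] ext [0.0233 0.0422 0.0055] enc 0.6037 0.2926 0.0212
scene base 858 mean [ 0.5918 -0.0242  0.0498] mid [ 0.5836 -0.0121  0.05  ] ext [0.1381 0.135  0.01  ] enc 0.5851 -0.0124 0.0711
scene shoulder 335 mean [ 0.589  -0.0197  0.0602] mid [ 0.5783 -0.0164  0.0597] ext [0.0915 0.0895 0.0074] enc 0.577 -0.0143 0.0471
scene pile 111 mean [ 0.5838 -0.014   0.0923] mid [ 0.582  -0.0127  0.0926] ext [0.0367 0.0363 0.0086] enc 0.582 -0.013 0.0189
scene f1 62 mean [0.6096 0.2843 0.0066] mid [0.6096 0.2821 0.0076] ext [0.0319 0.038  0.008 ] enc 0.6066 0.2823 0.0199
[0.60940426 0.28595878 0.01239201]
```

View pics/4.png

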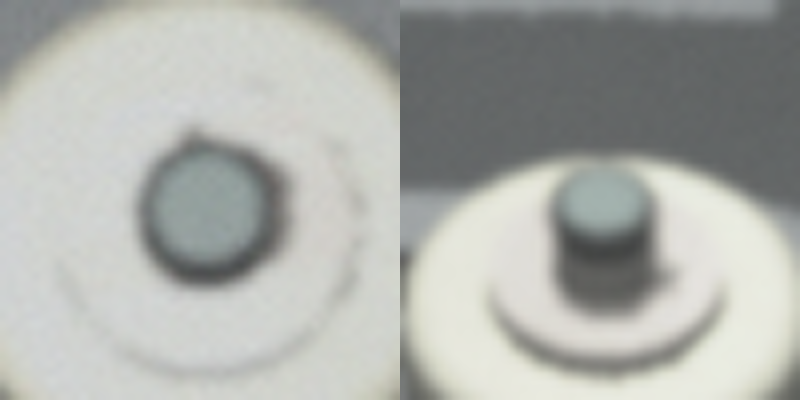

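The thick filter sits squarely on the seat: its glass centre is at (208,210) in the top crop, about 1 mm short in x, and the pile height is 92 mm. Next is the thin filter.

Call:
step_arm --pt "-0.1 0 -0.001 0.015 0" --pt "-0.1 0 0 0.015 0" --pt "-0.1 0 0 0.012 0" --pt "-0.1 0 0 0.004 0" --pt "-0.1 0 0 0 0" --pt "-0.1 0 0 0 0" --squeeze 20

```text
time: 14.7
ee_pos: [0.6069, 0.2855, -0.0356]
ee_rot: [-180.0, 0.0, 90.1]
contact_force: [-0.6, -0.7, -0.1]
gripper_width: 0.0466
```

Call:
step_arm --pt "0.4 0 0 0 0" --pt "0.4 0 0 0 0" --pt "0.4 0 0 0 0" --pt "0.4 0 0 0 0"

```text
time: 15.1
ee_pos: [0.6073, 0.2857, -0.0348]
ee_rot: [179.9, -0.0, 90.1]
contact_force: [0.6, -0.4, 1.5]
gripper_width: 0.0316
```

Call:
step_arm --pt "-0.1 0 0 0 0" --pt "-0.1 0 0 -0.0012 0" --pt "-0.1 0 0 0 0.1428" --pt "-0.1 0 0 0 0.1428" --pt "-0.1 0 0 0 0.1428" --pt "-0.1 0 0 0 0.1428" --pt "-0.1 0 0 0 0.1428" --pt "-0.1 0 0 0 0.1428" --pt "-0.1 0 0 0 0.1428" --pt "-0.1 0 0 0 0.1428" --pt "-0.1 0 0 0 0.1428" --pt "-0.1 0 0 0 0.1428" --pt "-0.1 0 0 0 0.1428" --pt "-0.1 0 0 0 0" --pt "0.4 0 0 0 0" --pt "0.4 0 0 0 0" --pt "0.4 0 0 0 0" --pt "0.4 0 0 0 0" --squeeze 30

```text
time: 16.9
ee_pos: [0.6071, 0.2856, -0.0338]
ee_rot: [-180.0, -0.0, 0.1]
contact_force: [-0.1, -0.6, 2.0]
gripper_width: 0.0306
```

Call:
step_arm --pt "0.4 0 0 -0.035 0" --pt "0.4 0 0 -0.035 0" --pt "0.4 0 0 -0.035 0" --pt "0.4 -0.003 0.0372 0 0" --pt "0.4 -0.003 0.0372 0 0" --pt "0.4 -0.003 0.0372 0 0" --pt "0.4 -0.003 0.0372 0 0" --pt "0.4 -0.003 0.0372 0 0" --pt "0.4 -0.003 0.0372 0 0" --pt "0.4 -0.003 0.0372 0 0" --pt "0.4 -0.003 0.0372 0 0" --pt "0.4 0 0 0 0" --pt "0.4 0 0 0 0" --pt "0.4 0 0 0 0" --pt "0.4 0 0 0 0"

```text
time: 18.4
ee_pos: [0.5832, -0.0109, 0.0708]
ee_rot: [-180.0, 0.0, 0.2]
contact_force: [-0.5, 0.4, 0.2]
gripper_width: 0.0304
```

Call:
step_arm --pt "0.4 0.0003 0.0007 0.005 0" --pt "0.4 0 0 0.0055 0" --pt "0.4 0 0 0 0" --pt "0.4 0 0 0 0" --pt "0.4 0 0 0 0"

```text
time: 18.9
ee_pos: [0.5836, -0.0127, 0.0604]
ee_rot: [-180.0, 0.0, 0.1]
contact_force: [-0.4, -0.8, -0.2]
gripper_width: 0.0306
```

Call:
step_arm --pt "0.4 0 0 0.001 0" --pt "0.4 0 0 0 0" --pt "0.4 0 0 0 0"

```text
time: 19.2
ee_pos: [0.5836, -0.0129, 0.0596]
ee_rot: [-180.0, -0.0, 0.1]
contact_force: [0.7, -0.2, -0.6]
gripper_width: 0.0305
```

Call:
step_arm --pt "0.4 0 0 0.001 0" --pt "0.4 0 0 0 0" --pt "0.4 0 0 0 0"

```text
time: 19.5
ee_pos: [0.5835, -0.0129, 0.0584]
ee_rot: [-180.0, 0.0, 0.1]
contact_force: [-0.3, 0.4, -0.2]
gripper_width: 0.0305
```

Adjust y by +0.8 mm and go down a little more.

Call:
step_arm --pt "0.4 0 -0.0008 0 0" --pt "0.4 0 0 0.0007 0" --pt "0.4 0 0 0 0" --pt "0.4 0 0 0 0"

```text
time: 19.9
ee_pos: [0.5837, -0.0119, 0.0582]
ee_rot: [-180.0, -0.0, 0.1]
contact_force: [-1.4, 0.3, 3.0]
gripper_width: 0.0304
```

Call:
step_arm --pt "-0.2 0 0 0 0" --pt "-0.2 0 0 0 0" --pt "-0.2 0 0 0 0" --pt "-0.2 0 0 -0.02 0" --pt "-1 0 0 -0.03 0" --pt "-1 0 0 0 -0.1466" --pt "-1 0 0 0 -0.1466" --pt "-1 0 0 0 -0.1466" --pt "-1 0 0 0 -0.1466" --pt "-1 0 0 0 -0.1466" --pt "-1 0 0 0 -0.1466" --pt "-1 0 0 0 -0.1466" --pt "-1 -0.0329 0.0069 0 0" --pt "-1 -0.0329 0.0069 0 0" --pt "-1 -0.0329 0.0069 0 0" --pt "-1 -0.0329 0.0069 0 0" --pt "-1 -0.0329 0.0069 0 0" --pt "-1 -0.0329 0.0069 0 0" --pt "-1 -0.0329 0.0069 0 0"

```text
time: 21.8
ee_pos: [0.5052, -0.2354, 0.1077]
ee_rot: [180.0, 0.0, 58.9]
contact_force: [0.4, -1.1, -0.2]
gripper_width: 0.0854
```

```bash
python3 ill.py 5
```

```text
top base 1950 mean [ 0.5796 -0.0114  0.0493] mid [ 0.582  -0.0108  0.05  ] ext [0.1362 0.1369 0.0099] enc 0.5816 -0.0113 0.0691
top shoulder 801 mean [ 0.5803 -0.0116  0.0598] mid [ 0.5823 -0.0112  0.0599] ext [0.0797 0.0779 0.0073] enc 0.5821 -0.0109 0.04
top pile 240 mean [ 0.5807 -0.0113  0.097 ] mid [ 0.5808 -0.0113  0.0947] ext [0.0351 0.034  0.0133] enc 0.581 -0.0114 0.0182
top f1 7 mean [0.6125 0.2883 0.004 ] mid [0.6108 0.2875 0.0043] ext [0.0497 0.0533 0.0015] enc 0.6091 0.2874 0.0269
scene base 851 mean [ 0.5924 -0.0251  0.0497] mid [ 0.5841 -0.0155  0.05  ] ext [0.1366 0.1363 0.01  ] enc 0.585 -0.0144 0.0702
scene shoulder 328 mean [ 0.5894 -0.0195  0.0602] mid [ 0.5831 -0.0126  0.0597] ext [0.0812 0.0811 0.0074] enc 0.5828 -0.0133 0.0416
scene pile 128 mean [ 0.5853 -0.0152  0.0967] mid [ 0.5829 -0.0125  0.095 ] ext [0.0358 0.0345 0.0142] enc 0.5832 -0.0127 0.0185
scene f1 16 mean [0.6087 0.2848 0.0044] mid [0.6046 0.2851 0.0045] ext [0.0473 0.0467 0.0016] enc 0.6089 0.2863 0.0288
[ 0.50474513 -0.23766385  0.10778985]
```

View pics/5.png

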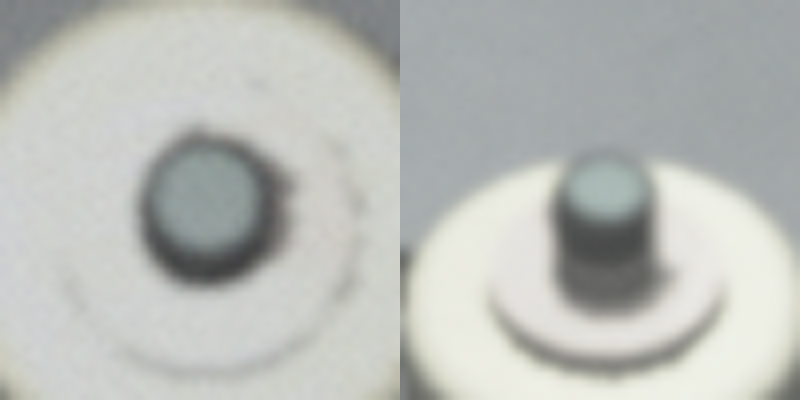

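The thin filter sits squarely on top, with its glass at (205,200) in the top crop and the pile top at 97–98 mm. Next I'll descend on the collar.

Call:
step_arm --pt "-1 0.0035 -0.0005 0 0" --pt "-1 0 0 0.015 -0.137" --pt "-1 0 0 0.015 -0.137" --pt "-1 0 0 0.015 -0.137" --pt "-1 0 0 0.015 -0.137" --pt "-1 0 0 0.015 -0.137" --pt "-1 0 0 0.015 -0.137" --pt "-1 0 0 0.015 -0.137" --pt "-1 0 0 0.01 0" --pt "-1 0 0 0 0" --pt "-1 0 0 0 0" --squeeze 20

```text
time: 23.0
ee_pos: [0.5075, -0.2302, -0.0072]
ee_rot: [-180.0, -0.0, 113.8]
contact_force: [0.8, 0.9, 0.7]
gripper_width: 0.0851
```

Call:
step_arm --pt "-1 -0.0022 -0.0024 0.012 0" --pt "-1 0 0 0.012 0" --pt "-1 0 0 0.002 0" --pt "-1 0 0 0 0" --pt "-1 0 0 0 0"

```text
time: 23.5
ee_pos: [0.5058, -0.2339, -0.0333]
ee_rot: [-180.0, -0.0, 113.8]
contact_force: [0.3, -1.1, 0.3]
gripper_width: 0.0854
```

Call:
step_arm --pt "0 0 0 0 0" --pt "0 0 0 0 0" --pt "0 0 0 0 0"

```text
time: 23.8
ee_pos: [0.5064, -0.2342, -0.0326]
ee_rot: [180.0, 0.1, 113.8]
contact_force: [0.0, -0.2, 1.3]
gripper_width: 0.0616
```

Call:
step_arm --pt "-1 0 0 0 0" --pt "-1 0 0 0 0" --pt "-1 0 0 0 0.137" --pt "-1 0 0 0 0.137" --pt "-1 0 0 0 0.137" --pt "-1 0 0 0 0.137" --pt "-1 0 0 0 0.137" --pt "-1 0 0 0 0.137" --pt "-1 0 0 0 0.137" --pt "-1 0 0 0 0" --pt "0.2 0 0 0 0" --pt "0.2 0 0 0 0" --pt "0.2 0 0 0 0" --pt "0.2 0 0 0 0" --squeeze 80

```text
time: 25.2
ee_pos: [0.5065, -0.2342, -0.0328]
ee_rot: [179.9, 0.0, 58.9]
contact_force: [0.3, 0.3, 2.7]
gripper_width: 0.0608
```

Call:
step_arm --pt "0.2 0 0 -0.035 0" --pt "0.2 0 0 -0.04 0" --pt "0.2 0 0 -0.04 0" --pt "0.2 0.0328 -0.007 0 0" --pt "0.2 0.0328 -0.007 0 0" --pt "0.2 0.0328 -0.007 0 0" --pt "0.2 0.0328 -0.007 0 0" --pt "0.2 0.0328 -0.007 0 0" --pt "0.2 0.0328 -0.007 0 0" --pt "0.2 0.0328 -0.007 0 0" --pt "0.2 0 0 0 -0.125" --pt "0.2 0 0 0 -0.125" --pt "0.2 0 0 0 -0.125" --pt "0.2 0 0 0 -0.125" --pt "0.2 0 0 0 -0.125" --pt "0.2 0 0 0 -0.125" --pt "0.2 0 0 0 -0.125" --pt "0.2 0 0 0 0" --pt "0.2 0 0 0 0"

```text
time: 27.1
ee_pos: [0.582, -0.0119, 0.0811]
ee_rot: [-179.9, -0.0, 108.9]
contact_force: [0.6, -0.8, -1.2]
gripper_width: 0.0608
```

```bash
python3 - <<'E'
from h import *
t,_=shot("top","t6");s,_=shot("scene","s6")
q=proj("top",(.5825,-.012,.11));r=proj("scene",(.5825,-.012,.11));print(get_obs()["ee_pos"],get_obs()["contact_force"],get_obs()["gripper_width"])
save("c6",[[crop(t,*q,30,6.5),crop(s,*r,30,6.5)]])
E
```

```text
[ 0.58229267 -0.01196014  0.08140703] [-0.04380589 -0.08356915 -1.71082916] 0.060564884464053254
```

View pics/c6.png

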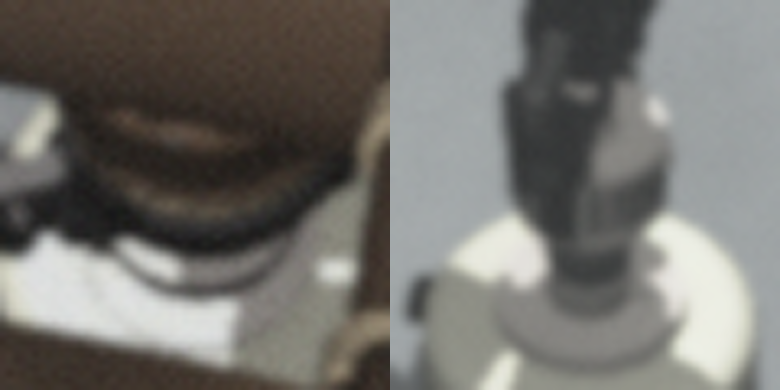

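The collar is held upright above the pile in the scene crop. Lowering it with the force monitored.

Call:
step_arm --pt "0.2 -0.0004 0.0012 0.006 0" --pt "0.2 0 0 0.006 0" --pt "0.2 0 0 0 0" --pt "0.2 0 0 0 0" --pt "0.2 0 0 0 0"

```text
time: 27.7
ee_pos: [0.584, -0.0119, 0.0697]
ee_rot: [180.0, -0.0, 109.0]
contact_force: [0.1, -0.2, -1.1]
gripper_width: 0.0603
```

Call:
step_arm --pt "0.2 0 0 0.003 0" --pt "0.2 0 0 0.003 0" --pt "0.2 0 0 0 0"

```text
time: 28.0
ee_pos: [0.5834, -0.0119, 0.0632]
ee_rot: [-179.9, -0.0, 109.0]
contact_force: [-0.6, 0.6, -1.4]
gripper_width: 0.0606
```

Call:
step_arm --pt "0.2 0 0 0.003 0" --pt "0.2 0 0 0.003 0" --pt "0.2 0 0 0 0"

```text
time: 28.3
ee_pos: [0.5834, -0.0119, 0.0571]
ee_rot: [-179.9, -0.0, 109.0]
contact_force: [0.7, -0.4, -1.5]
gripper_width: 0.0603
```

Call:
step_arm --pt "0.2 0 0 0.003 0" --pt "0.2 0 0 0.003 0" --pt "0.2 0 0 0 0"

```text
time: 28.6
ee_pos: [0.5834, -0.0119, 0.0512]
ee_rot: [-179.9, -0.0, 109.0]
contact_force: [-0.1, 0.6, -2.0]
gripper_width: 0.0608
```

Call:
step_arm --pt "0.2 0 0 0.003 0" --pt "0.2 0 0 0.003 0" --pt "0.2 0 0 0 0"

```text
time: 28.9
ee_pos: [0.5834, -0.012, 0.0452]
ee_rot: [-179.9, -0.0, 109.0]
contact_force: [0.1, 0.1, -2.2]
gripper_width: 0.0611
```

Call:
step_arm --pt "0.2 0 0 0.002 0" --pt "0.2 0 0 0.002 0" --pt "0.2 0 0 0 0"

```text
time: 29.2
ee_pos: [0.5836, -0.012, 0.0414]
ee_rot: [-180.0, -0.0, 109.0]
contact_force: [-0.5, -0.2, -0.7]
gripper_width: 0.0603
```

Call:
step_arm --pt "0.2 0 0 0.002 0" --pt "0.2 0 0 0.002 0" --pt "0.2 0 0 0 0"

```text
time: 29.5
ee_pos: [0.5836, -0.0119, 0.0374]
ee_rot: [-180.0, -0.0, 109.0]
contact_force: [0.4, 0.3, -1.5]
gripper_width: 0.0606
```

Call:
step_arm --pt "0.2 0 0 0.002 0" --pt "0.2 0 0 0 0"

```text
time: 29.7
ee_pos: [0.5842, -0.012, 0.036]
ee_rot: [180.0, 0.0, 109.0]
contact_force: [-0.0, 0.0, -0.2]
gripper_width: 0.0609
```

Call:
step_arm --pt "0.2 0 0 0.001 0" --pt "0.2 0 0 0 0" --pt "0.2 0 0 0 0"

```text
time: 30.0
ee_pos: [0.5843, -0.012, 0.0355]
ee_rot: [180.0, 0.0, 109.0]
contact_force: [-2.1, 0.9, 5.7]
gripper_width: 0.0604
```

Call:
step_arm --pt "0.2 0 0 0 0.1" --pt "0.2 0 0 0 0.1" --pt "0.2 0 0 0 0"

```text
time: 30.3
ee_pos: [0.5847, -0.0122, 0.0351]
ee_rot: [179.9, 0.1, 97.6]
contact_force: [-1.2, -1.8, 3.5]
gripper_width: 0.0607
```

Call:
step_arm --pt "0.2 0 0 0 0.08" --pt "0.2 0 0 0 0.08" --pt "0.2 0 0 0 0"

```text
time: 30.6
ee_pos: [0.5833, -0.0121, 0.0339]
ee_rot: [-179.9, 0.0, 88.5]
contact_force: [-0.4, 0.3, -2.8]
gripper_width: 0.0606
```

Call:
step_arm --pt "0.2 0 0 0.0015 0" --pt "0.2 0 0 0 0" --pt "0.2 0 0 0 0"

```text
time: 30.9
ee_pos: [0.5836, -0.012, 0.0329]
ee_rot: [-180.0, 0.0, 88.4]
contact_force: [0.1, -0.6, -1.7]
gripper_width: 0.0609
```

Call:
step_arm --pt "0.2 0 0 0 0.05" --pt "0.2 0 0 0.001 0" --pt "0.2 0 0 0.001 0" --pt "0.2 0 0 0 0" --squeeze 110

```text
time: 31.3
ee_pos: [0.5841, -0.0119, 0.0318]
ee_rot: [180.0, -0.0, 85.6]
contact_force: [-1.1, 0.3, 3.2]
gripper_width: 0.0601
```

Call:
step_arm --pt "0.2 0 0 0.001 0" --pt "0.2 0 0 0.001 0" --pt "0.2 0 0 0 0"

```text
time: 31.6
ee_pos: [0.5841, -0.012, 0.0296]
ee_rot: [180.0, -0.0, 85.5]
contact_force: [-1.5, 0.6, 4.7]
gripper_width: 0.0602
```

Call:
step_arm --pt "0.2 0 0 0.001 0" --pt "0.2 0 0 0.001 0" --pt "0.2 0 0 0 0"

```text
time: 31.9
ee_pos: [0.5841, -0.012, 0.0277]
ee_rot: [180.0, 0.0, 85.5]
contact_force: [-2.5, 0.3, 6.5]
gripper_width: 0.0603
```

Call:
step_arm --pt "0.2 0 0 0.001 0" --pt "0.2 0 0 0.001 0" --pt "0.2 0 0 0 0"

```text
time: 32.2
ee_pos: [0.5841, -0.012, 0.0274]
ee_rot: [-180.0, 0.0, 85.5]
contact_force: [-6.9, 0.6, 14.4]
gripper_width: 0.0603
```

Call:
step_arm --pt "0.2 0 0 0.001 0" --pt "0.2 0 0 0.001 0" --pt "0.2 0 0 0 0" --pt "0.2 0 0 0 0"

```text
time: 32.6
ee_pos: [0.5841, -0.012, 0.0273]
ee_rot: [-179.9, 0.0, 85.5]
contact_force: [-11.0, 1.1, 25.4]
gripper_width: 0.0598
```

It hits a hard stop at z=0.0273, where I predicted 0.0272 for flush. One check in the pictures before handing in.

```bash
python3 - <<'E'
from h import *
s,d=shot("scene","s7");t,_=shot("top","t7")
r=proj("scene",(.5835,-.012,.08));o=get_obs();print(o["ee_pos"],o["contact_force"],o["gripper_width"],abs(o["qvel"]).max())
K,T=cam("scene");v,u=np.mgrid[:420,:560];W=(np.stack([(u-K[0,2])/K[0,0]*d,(v-K[1,2])/K[1,1]*d,d],-1)-T[:3,3])@T[:3,:3]
m=(np.hypot(W[...,0]-.5835,W[...,1]+.012)<.033)&(W[...,2]>.085)&(W[...,2]<.115)&(s.min(-1)>90);print(m.sum(),np.percentile(W[m][:,2],[10,50,90]))
save("c7",[[crop(s,*r,35,8)]])
E
```

```text
[ 0.58404686 -0.01195637  0.02731125] [-10.41049469   0.73266543  25.8384692 ] 0.06014851055946 0.10864859414657009
226 [0.09292891 0.09786004 0.10025508]
```

View pics/c7.png

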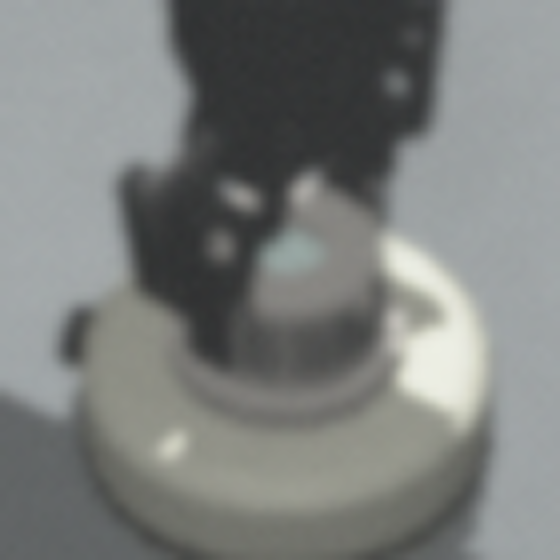

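The collar sits flush on the shoulder, with its lower edge at about (300,375). The filter glass shows through the window at (292,250), and the collar top is at z≈98 mm, as it should be.

```bash
python3 -c "
from station import *
print(finish_job());o=get_obs();print(o['time'],o['ee_pos'],o['contact_force'],o['gripper_width'])"
```

```text
the job is handed in; nothing more can be done
None
the job is handed in; nothing more can be done
```

I placed the thick filter on the seat and the thin filter on top of it. I then fitted the collar and turned it clockwise about 0.36 rad, where it dropped over the pin. I pushed it home against the spring and handed the job in at about 33 s, still holding it.

**Last checks, before handing in:**
- **Collar home:** it met a hard stop at a tool height of 27.3 mm, where I predicted 27.2 mm for flush. The camera put its top at 98 mm, which matches the 60 mm shoulder plus the 38 mm collar.
- **Hold:** the collar was pushed down with about 26 N at a 110 N grip setting, the arm was at rest, and the filter glass showed through the collar window. There was also about 10 N of sideways force from pushing. The collar had no visible tilt in the picture, but I didn't measure it.
- **Filters:** after placing, both looked within about 1–1.5 mm of centre, and the top of the pile was close to 97–98 mm. I couldn't measure them again under the collar.

**What disagreed:**
- **Tool height:** the reported height was about 36 mm below the real fingertips, so my first two grips closed on air above the thick filter. I corrected for this using depth images and contact force.
- **Gripper width:** it read about 2 mm narrow on both filters.
- **Cameras:** the two cameras differed by about 2 mm, so I used their average.

I didn't measure the jar, dish and stapler again at the end. No move went near them. `finish_job` gave no verdict.

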